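# Build up the last two plates of a holding brake

### The job

Add the last two plates to the half-built holding brake of the microscope's stage drive: first slide the loose friction disc (teeth inward) onto the splined hub until it lies fully home on the pack and let go of it, then put the loose separator plate (ears outward) on top with its slotted ears round the two guide posts, fully home and released. The hub may stand at any angle, so feel for its splines by turning the disc under light pressure; nothing may press on the brake with more than about 40 N, or the soft teeth burr. Leave the tools, the pot and the cap lying round about where they are.

Things in the scene. Friction and masses are not known exactly. Their poses are not given: they have to be found in the camera images.
- brake: Half-built disc brake standing on the mat, fixed. Origin: centre of its underside, z up along the hub. Aluminium flange 84 (x) by 100 (y) by 8 mm, dark round housing of radius 29 mm, the plates fitted so far (radius 30 mm), in the middle the hub, at y = +-38.5 mm two guide posts. Low socket (20 mm high) on the -x side. Beside the plates along x there is free room for fingers.
- pack_top (a point): On the hub's axis, 41 mm above the brake's origin: upper face of the topmost plate fitted so far, a separator (radius 30 mm, ears along the brake's y). The friction disc is home when its origin is here, the separator plate when its origin is 7 mm above. Axes as the brake's.
- spline_top (a point): On the hub's axis, 66 mm above the brake's origin: top of six straight spline teeth, 6 mm wide, out to radius 18 mm (core radius 13 mm), top edges chamfered 0.6 mm. Above it a smooth pilot nose of radius 12.4 mm rises 9 mm. The hub turns stiffly (0.13 N m), stays where left, and stands at any angle each time; axes are the brake's and do NOT show the hub's angle.
- post_left (a point): Centre of the top of the guide post on the brake's +y side: steel, diameter 8 mm, top chamfered 1.5 mm, 64 mm above the brake's origin, 38.5 mm from the hub's axis. Axes as the brake's.
- post_right (a point): The same on the brake's -y side.
- friction_disc: Loose disc, lying flat: radius 30 mm, 7 mm thick, dark lining on both faces; rim feels like a 12-gon, 60 mm across flats, a flat facing its +x. Origin: centre of underside, z up. Six inward teeth (tips at radius 14.2 mm) leave gaps 7.6 mm wide, out to radius 19.2 mm, at 0, 60, 120.. degrees from its x axis; each takes a hub tooth with 0.8 mm play a side. 0.06 kg.
- separator_plate: Loose bare-metal ring, lying flat: radius 30 mm (flats at +x and -x, 60 mm across), 6 mm thick, bore radius 20.5 mm, clear of the hub. Origin: centre of underside, z up. Ears along +y and -y, 22 mm wide, ending 46 mm from the centre, each with an open slot 9.5 mm wide from 33.4 mm outward for a guide post; either way round fits. 0.07 kg.
- service_mat: Fixed grey mat, 225 (x) by 640 (y) by 2 mm, on which the brake, the plates and the bystanders stand (upper face 2 mm above its origin, which is the centre of its underside). To the right of it a slim tower computer, 370 mm high, stands from 0.42 m ahead of the robot backward, 0.34 to 0.47 m to its right: swing round it.
- screwdriver: Orange-handled screwdriver 186 mm long lying on the front of the mat, handle toward its +y; origin at its middle. Bystander.
- screwdriver_fine: Fine metal screwdriver 124 mm long lying on the front of the mat, along its y axis; origin near its middle. Bystander.
- objective_pot: Round black pot, diameter 41 mm, 52 mm high, standing at the back of the mat; origin under its centre. Bystander.
- dust_cap: Flat round black cap, diameter 45 mm, 14 mm high, at the back of the mat; origin under its centre. Bystander.
Mind the look-alikes: they are no part of the job. Several things look just like the separator_plate: the one meant starts farthest to the robot's left.

How it is judged (in metres and radians):
On the way, in this order (a step that is already met when the one before it is completed fails the run):
1. the friction disc is fully home on the hub's splines and released (z of friction_disc in the frame of brake between 0.0395 and 0.0425 m and horizontal distance between friction_disc and brake below 0.002 m and angle between friction_disc's own z axis and vertical below 0.035 rad and contact force between the fingers and friction_disc below 0.3 N and linear speed of friction_disc below 0.02 m/s), for 0.2 s.
2. the separator plate is fully home on the disc, its ears round the posts (z of friction_disc in the frame of brake between 0.0395 and 0.0425 m and horizontal distance between each of friction_disc, separator_plate and brake below 0.002 m and angle between each of friction_disc, separator_plate's own z axis and vertical below 0.035 rad and z of separator_plate in the frame of brake between 0.0465 and 0.0495 m and angle between the y axis of separator_plate and the y axis of brake, either way round below 0.06 rad), for 0.2 s.
At the end, for the whole second after the job is handed in: Friction disc home on the splines (origin 41 +-1.5 mm above the brake's origin) and separator plate home on it (48 +-1.5 mm, ears along the posts within 0.06 rad), both within 2 mm of the hub's axis, flat within 0.035 rad, at rest and released (all of step 2 and contact force between the fingers and friction_disc below 0.3 N and linear speed of each of friction_disc, separator_plate below 0.02 m/s and contact force between the fingers and separator_plate below 0.3 N); the robot touches nothing.
It fails at once if anything presses on the brake with more than 40 N (contact force between anything else and brake above 40 N).
It fails at once if a bystander is moved by more than 15 mm (distance of any of screwdriver, screwdriver_fine, objective_pot, dust_cap from where it was at the start of the episode above 0.015 m).
It also fails if it takes over 64 s, if anything falls off the work surface, if the arm or the gripper's body presses on something with over 40 N, if the wrist force passes 120 N, or if a joint passes its speed limit or range.

### The arm

A 6-joint arm with a two-finger parallel gripper is mounted at the origin on a cart in front of the work surface, level with it; the furniture and walls round the work are solid. World frame = base frame: x ahead of the robot, y to its left, z up, the work surface at z = 0. Lengths are in m, angles in degrees, forces in N, time in s.
With the tool pointing down it reaches from about 0.375 to 0.75 m from the base axis. Payload 9 kg.
Tool frame: the origin (TCP) lies where the fingers leave the gripper's body, on its centre line; the fingertips stand 73 mm ahead of it and the grasp point (between the pads) lies 54 mm ahead of it (robot.tip_reach is the distance from the TCP to the fingertips, in m); z points along the fingers, y is the line along which they close (so a half turn about z gives the same grasp; the last joint's range is limited). The gripper opens to 85 mm and grips with 20 to 120 N. Pads are 22 mm wide; open, the fingers measure 114 mm over their backs; the gripper's body (76 mm by 85 mm) begins 54 mm behind the grasp point. The pads swing forward as they close: fully open they stand 13 mm farther back than shut.
Start: joints at [58.058, 5.964, 5.575, 89.605, 0, 77.527], TCP at [0.2, 0.566, 0.304] pointing down, gripper open.
Joint ranges: [-171.21, 171.21], [-48.23, 106.86], [-62.78, 66.21], [-105.2, 120.99], [-86.42, 89.51], [-180, 180]. Speed limits (degrees/s): [127.2, 127.2, 147.25, 180, 180, 180].

### API

Orientations are given as [roll, pitch, yaw] about the fixed x, y, z axes, in that order (R = Rz(yaw) Ry(pitch) Rx(roll)).
In Python, from plant import robot gives the robot as it stands. Calls block until the motion is done:
- robot.move_pose(position, orientation): joint-space move of the TCP to a pose.
- robot.line_to(position, vel=0.15, rotation=None, guard=None): straight line of the TCP; rotation=None keeps the orientation; vel is the mean speed in m/s. With guard (N) it stops when the force on the tool has changed by that much, and returns True; else False.
- robot.goto_joints(angles): joint-space move.
- robot.set_gripper(opening): finger opening in m; the grip force is fixed at half the most; returns when the fingers have stopped.
- robot.pause(seconds).
- robot.ik(position, orientation): joint angles nearest the present ones, or None.
- robot.observe(): the state.
- robot.grab_frame(name): name is "scene" or "top" or "wrist"; returns the picture (384x512x3 uint8, blue, green, red); there is no depth.
- robot.get_calibration(name): a dict with "vertical_fov" (degrees; the focal length in pixels is half the picture's height over the tangent of half this angle, whatever the lens; pixels are square), "cx", "cy" (the principal point, pixels), "rvec" (rotation vector, rad) and "tvec" (3), from world to camera coordinates, as OpenCV has them. Camera axes: x right, y down, z forward; pixel columns grow to the right and rows downward; lengths in m; the calibration is good to about 2 mm. The wrist camera is an equidistant fisheye: a pixel r from the principal point sees the ray r / f radians off the axis. A picture is of the moment at which its call begins: read the wrist's pose just before it. get_calibration takes no time and is no camera call; for the wrist camera it gives the pose at the moment of the call.
A pose or a line that the arm cannot do raises robot.IKError and nothing moves.
- robot.job_done(): hands the job in; it is judged then, once.
The state is a dict: "time": time; "q": joint angles; "qvel": joint speeds; "joint_torque": joint torques, N m; "tool_pos": TCP position; "tcp_rot": TCP orientation; "ft_force": force on the tool from outside, world axes, zero at the start; "torque": the same for the moment, N m; "gripper_width": finger opening in m; "gripper_force": force on a finger pad.
Only numpy, scipy, OpenCV 4.12 (cv2) and the standard library are available. Lean on these libraries where they do the work, as an engineer would, in place of code of your own. Each camera call takes 0.05 s, during which the arm holds its last target. There are 200 camera calls.

## Working session

There is one attempt and no reset: what is moved stays moved. The work goes in short steps, each a Python script; the robot and the scene stay as the last script left them, time stands still between calls to the robot, and variables do not carry over. Pictures are saved under pics/ and viewed, at most 10 in all, crops included, and the job is handed in when it is done.

```bash
ls; mkdir -p pics; python3 - <<'E'
from plant import robot
import cv2,numpy as np
for n in ("scene","top"):
    im=robot.grab_frame(n); cv2.imwrite(f"pics/{n}0.png",im)
    np.set_printoptions(precision=4,suppress=True)
    print(n,robot.get_calibration(n))
o=robot.observe();print(o)
a=cv2.imread("pics/top0.png");cv2.imwrite("pics/top0b.png",cv2.resize(a,(800,600),interpolation=cv2.INTER_CUBIC))
E
```

```text
pics
scene {'vertical_fov': 43.69178009883048, 'cx': 253.8326695092082, 'cy': 187.93552304359736, 'rvec': array([ 2.2004, -1.1961,  0.4136]), 'tvec': array([-0.3729,  0.294 ,  1.2189])}
top {'vertical_fov': 49.58704508501644, 'cx': 255.33292304700282, 'cy': 195.07881947433006, 'rvec': array([ 2.1592, -2.1593,  0.1167]), 'tvec': array([-0.1206,  0.4636,  1.2521])}
{'time': 0.1, 'q': array([58.0571,  5.9955,  5.531 , 89.6064,  0.0019, 77.525 ]), 'qvel': array([-0.002 , -0.0772,  0.1518, -0.0317,  0.0341,  0.079 ]), 'joint_torque': array([  0.0061, -55.8205,  50.4721,   0.0129,  -0.0003,   0.    ]), 'tool_pos': array([0.1998, 0.5655, 0.3032]), 'tcp_rot': array([-179.9311,   -0.0172,  160.5321]), 'ft_force': array([-0.029 ,  0.2179, -0.4372]), 'torque': array([ 0.0324, -0.0647,  0.0628]), 'gripper_force': 0.0, 'gripper_width': 0.08555592742212347}
```

View pics/top0b.png

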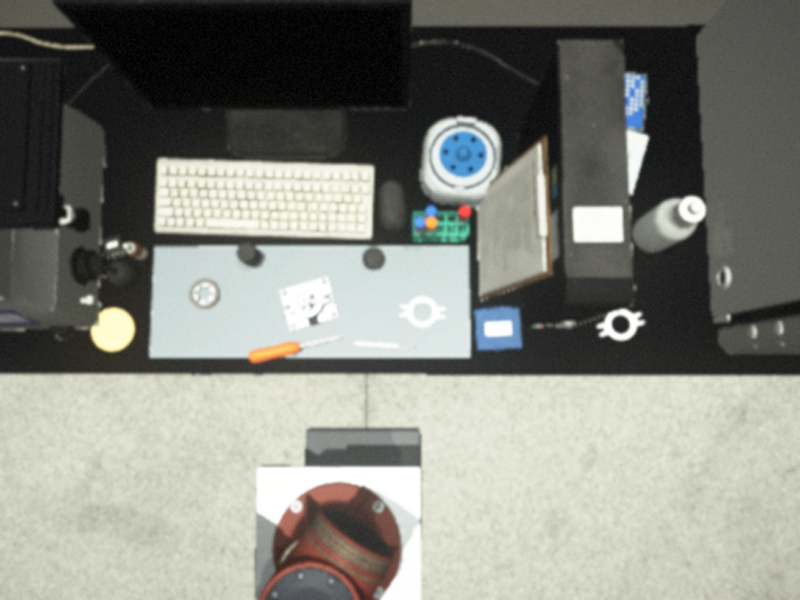

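View pics/scene0.png

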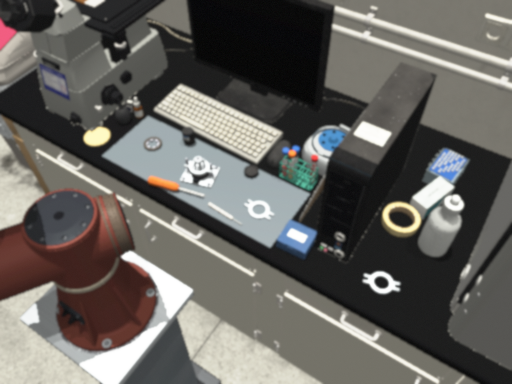

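The top picture (800x600 scaling) shows the friction disc at (204,292), the brake at (309,303), the orange screwdriver at (295,348) and the fine one at (378,345). The pot is at (250,255) and the cap at (373,259).

Separator look-alikes:
- the ring on the mat at (422,312)
- the ring beyond the tower at (620,325)
- the fitted top plate on the brake at (309,303)

The leftmost loose ring is the one at (422,312), so I choose that. Next I'll look at each from close by with the wrist camera.

```bash
cat > h.py <<'E'
from plant import robot
import cv2,numpy as np
np.set_printoptions(precision=4,suppress=True)
def ray(cal,uv,fish):
    f=192/np.tan(np.radians(cal["vertical_fov"]/2)); d=(np.array(uv,float)-[cal["cx"],cal["cy"]])/f
    if fish:
        r=np.hypot(*d); v=np.array([*(d/r*np.sin(r)),np.cos(r)]) if r>1e-9 else np.array([0,0,1.])
    else: v=np.array([*d,1.])
    R=cv2.Rodrigues(np.array(cal["rvec"],float))[0]
    return -R.T@np.array(cal["tvec"],float),R.T@v
def p2w(cal,uv,z,fish=True):
    c,v=ray(cal,uv,fish); return c+v*(z-c[2])/v[2]
def w2p(cal,p):   # fisheye, pinhole focal for wrist
    f=192/np.tan(np.radians(cal["vertical_fov"]/2)); R=cv2.Rodrigues(np.array(cal["rvec"],float))[0]
    q=R@np.array(p,float)+np.array(cal["tvec"],float); th=np.arctan2(np.hypot(q[0],q[1]),q[2]); n=q[:2]/max(np.hypot(q[0],q[1]),1e-9)
    return n*th*f+[cal["cx"],cal["cy"]]
def rectify(im,cal,c,z,half,n=600):
    # bird's-eye picture of plane z: image up = world +x, image left = world +y
    s=2*half/n
    m=np.array([[w2p(cal,[c[0]+half-(i+.5)*s,c[1]+half-(j+.5)*s,z]) for j in range(0,n,10)] for i in range(0,n,10)],np.float32)
    k=(np.arange(n)/10).astype(np.float32); gx,gy=np.meshgrid(np.clip(k,0,n/10-1.01),np.clip(k,0,n/10-1.01))
    m=cv2.remap(m,gx,gy,cv2.INTER_LINEAR)
    return cv2.remap(im,m[...,0].copy(),m[...,1].copy(),cv2.INTER_CUBIC)
E
python3 - <<'E'
from h import *
c=robot.get_calibration("top")
for n,p,z in [("disc",(204,292),.01),("brake",(309,303),.05),("sep",(422,312),.008),("sd",(295,348),.01),("fine",(378,345),.01),("pot",(250,250),.05),("cap",(373,259),.016)]:
    print(n,p2w(c,np.array(p)*.64,z,False))
w=robot.get_calibration("wrist");print(w); R=cv2.Rodrigues(w["rvec"])[0]; print(-R.T@w["tvec"],R[2])
for p in ([.45,.25],[.45,0],[.42,-.2]):
    for yaw in (90,-90,0,180): print(p,yaw,robot.ik([*p,.30],[180,0,yaw]))
E
```

```text
disc [0.4914 0.2698 0.01  ]
brake [0.4644 0.0532 0.05  ]
sep [ 0.4512 -0.1665  0.008 ]
sd [0.3794 0.0853 0.01  ]
fine [ 0.3854 -0.0791  0.01  ]
pot [0.5687 0.1702 0.05  ]
cap [ 0.5571 -0.0686  0.016 ]
{'vertical_fov': 65.70646984690485, 'cx': 254.03846815539364, 'cy': 195.84588604082035, 'rvec': array([-2.3561, -1.6661, -0.2501]), 'tvec': array([-0.599 , -0.038 ,  0.3806])}
[0.1283 0.5905 0.3741] [ 0.2779 -0.0995 -0.9554]
[0.45, 0.25] 90 [ 14.4731  -8.9967  -9.5536  89.4431   0.     104.4731]
[0.45, 0.25] -90 [ 14.4731  -8.9967  -9.5536  89.4431   0.     -75.5269]
[0.45, 0.25] 0 [  14.4731   -8.9967   -9.5536   89.4431    0.     -165.5269]
[0.45, 0.25] 180 [14.4731 -8.9967 -9.5536 89.4431  0.     14.4731]
[0.45, 0] 90 [-16.7383 -20.5709 -19.3213  91.2496   0.      73.2617]
[0.45, 0] -90 [ -16.7383  -20.5709  -19.3213   91.2496    0.     -106.7383]
[0.45, 0] 0 [-16.7383 -20.5709 -19.3213  91.2496   0.     163.2617]
[0.45, 0] 180 [-16.7383 -20.5709 -19.3213  91.2496   0.     -16.7383]
[0.42, -0.2] 90 [-41.6398 -17.8159 -17.1218  90.6941   0.      48.3602]
[0.42, -0.2] -90 [ -41.6398  -17.8159  -17.1218   90.6941    0.     -131.6398]
[0.42, -0.2] 0 [-41.6398 -17.8159 -17.1218  90.6941   0.     138.3602]
[0.42, -0.2] 180 [-41.6398 -17.8159 -17.1218  90.6941   0.     -41.6398]
```

```bash
python3 - <<'E'
from h import *
import pickle
def snap(n):
    cal=robot.get_calibration("wrist"); im=robot.grab_frame("wrist"); pickle.dump((cal,im),open(f"{n}.pkl","wb")); return cal,im
robot.line_to([.25,.38,.3],vel=.3); print(robot.observe()["time"])
robot.move_pose([.475,.268,.2],[180,0,180]); print(robot.observe()["time"])
cal,im=snap("disc"); a=rectify(im,cal,[.49,.27],.009,.05,400)
robot.move_pose([.455,.053,.22],[180,0,180]); print(robot.observe()["time"])
cal,im2=snap("brake"); b=rectify(im2,cal,[.464,.053],.043,.06,400)
cv2.imwrite("pics/v1.png",np.hstack([a,b]))
cv2.imwrite("pics/raw.png",np.vstack([im,im2]))
E
```

```text
0.8917
1.9417
2.8667
```

View pics/v1.png

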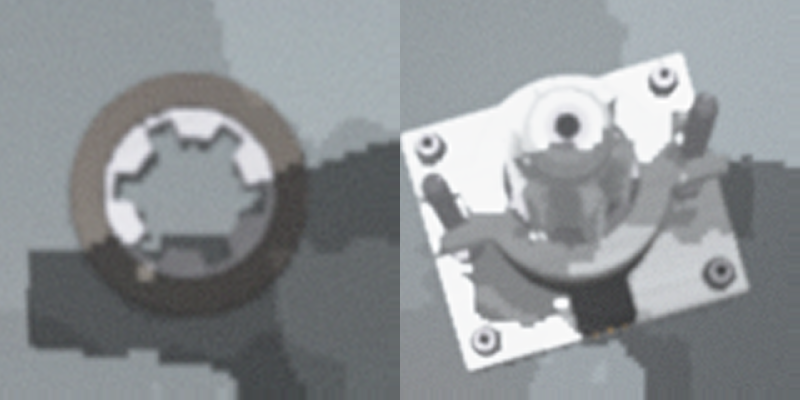

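The left half shows the friction disc centred at (187,193), with a tooth near world +x and so gaps at about 26° mod 30. The right half shows the brake yawed about +16°, with its posts at (435,185) and (708,105). The hub is foreshortened, so I'll look again from straight above.

```bash
python3 - <<'E'
from h import *
import pickle
robot.move_pose([.540,.053,.2],[180,0,180]); print(robot.observe()["time"],robot.observe()["tool_pos"])
robot.pause(.2)
cal=robot.get_calibration("wrist"); im=robot.grab_frame("wrist"); pickle.dump((cal,im),open("hub.pkl","wb"))
print(p2w(cal,[cal["cx"],cal["cy"]],.06), ray(cal,(0,0),True)[0])
b=rectify(im,cal,[.464,.053],.068,.05,400); c=rectify(im,cal,[.464,.053],.010,.07,400)
cv2.imwrite("pics/v2.png",np.hstack([b,c]))
E
```

```text
3.375 [0.54   0.0544 0.1989]
[0.529  0.0533 0.06  ] [0.4636 0.0533 0.2713]
```

View pics/v2.png

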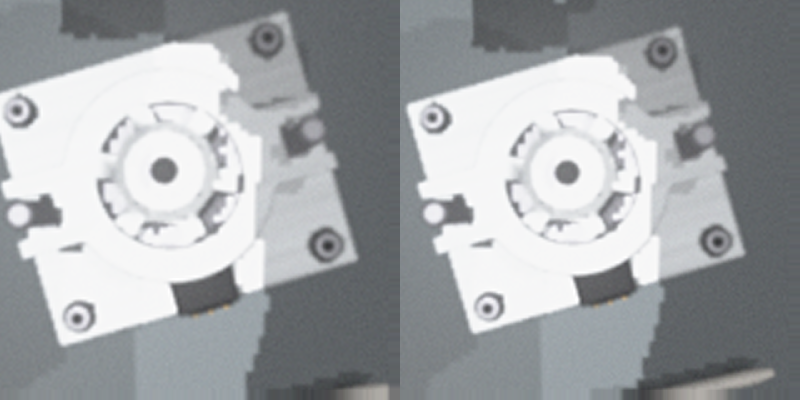

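The posts are at (17,213) and (313,131) in the left half. That puts the brake centre near (0.471, 0.062) with yaw about 15.5°. Next I'll enlarge the hub and the disc and compute the 6-fold phase.

```bash
python3 - <<'E'
from h import *
import pickle
def phase(g,r0,r1):
    # g: 400px square centred; angle world ccw from +x
    n=g.shape[0]; 
    th=np.radians(np.arange(0,360,1)); out=[]
    for r in np.arange(r0,r1,2): 
        u=(n/2-r*np.sin(th)).astype(np.float32); v=(n/2-r*np.cos(th)).astype(np.float32)
        out.append(cv2.remap(g,u[None],v[None],cv2.INTER_LINEAR)[0])
    p=np.median(np.array(out,float),0) ; p=p-cv2.blur(np.r_[p,p,p][None],(60,1))[0][360:720]
    F=np.sum(p*np.exp(-6j*th)); return -np.degrees(np.angle(F))/6, abs(F)/np.abs(p).sum(), p
ims=[]
cal,im=pickle.load(open("hub.pkl","rb")); C=[.4709,.0618]
b=rectify(im,cal,C,.068,.025,400); ims.append(b)
g=cv2.cvtColor(b,cv2.COLOR_BGR2GRAY)
for r in (13.5,15,16.5): print("hub bright at",r,phase(g,r*8,r*8+9)[:2])
cal,im=pickle.load(open("disc.pkl","rb")); D=[.4918,.2733]
b=rectify(im,cal,D,.009,.035,400); ims.append(b)
k=400/.070/1000
g=cv2.cvtColor(b,cv2.COLOR_BGR2GRAY)
for r in (15,16.5,18): print("disc bright at",r,phase(g,r*k,r*k+6)[:2])
for i in ims: cv2.drawMarker(i,(200,200),(0,0,255),0,10)
cv2.imwrite("pics/v3.png",np.hstack(ims))
E
```

```text
hub bright at 13.5 (np.float64(20.94737898596164), np.float64(0.45131677601625847))
hub bright at 15 (np.float64(26.24434516119355), np.float64(0.47327719714733246))
hub bright at 16.5 (np.float64(25.739524286304775), np.float64(0.49335346698135624))
disc bright at 15 (np.float64(-6.197687140831469), np.float64(0.6427582591477349))
disc bright at 16.5 (np.float64(-5.77708761409952), np.float64(0.6787528997570264))
disc bright at 18 (np.float64(-5.521375038993836), np.float64(0.6851419994558213))
```

View pics/v3.png

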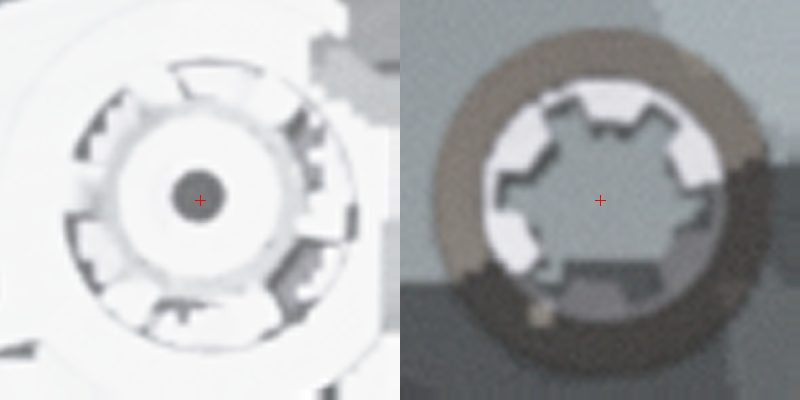

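Disc gaps sit at about 24° mod 60 and hub teeth at about 25° mod 60, so almost no turn is needed. I'll take one overhead look at the disc from the same relative position, so that calibration errors cancel.

```bash
python3 - <<'E'
from h import *
import pickle
robot.move_pose([.4918+.0691,.2733-.0074,.16],[180,0,180]); robot.pause(.2)
robot.line_to([.4918+.0691,.2733-.0074,.14]); robot.pause(.2)
o=robot.observe();print(o["time"],o["tool_pos"],o["tcp_rot"],robot.tip_reach)
cal=robot.get_calibration("wrist"); im=robot.grab_frame("wrist"); pickle.dump((cal,im),open("disc2.pkl","wb"))
b=rectify(im,cal,[.4918,.2733],.009,.04,600)
cv2.circle(b,(300,300),225,(0,0,255),1);cv2.drawMarker(b,(300,300),(0,0,255),0,10)
cv2.imwrite("pics/v4.png",b)
E
```

```text
5.1833 [0.5613 0.2658 0.1409] [179.9885   0.0535 179.9901] 0.0726
```

View pics/v4.png

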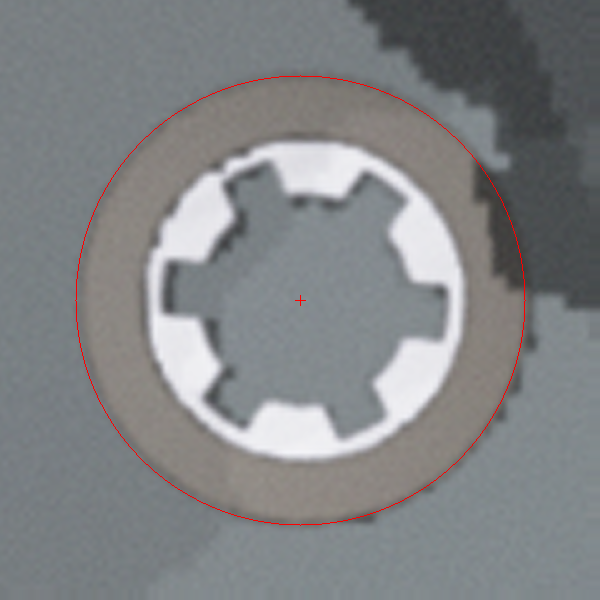

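The disc is centred at about (304,300), so D = (0.4918, 0.2728), and its gaps are at 24.6°. I'll grasp it with the tool's y axis along the flats there.

```bash
python3 - <<'E'
from h import *
D=[.4918,.2728]; rot=[180,0,-65.4]
robot.move_pose([*D,.13],rot); robot.set_gripper(.069)
print(robot.observe()["gripper_width"])
robot.line_to([*D,.09],vel=.1); f0=robot.observe()["ft_force"]
hit=robot.line_to([*D,.062],vel=.02,guard=3); o=robot.observe(); print(hit,o["tool_pos"],o["ft_force"]-f0)
z=o["tool_pos"][2]+.0025 if hit else .068
robot.line_to([*D,z],vel=.03)
robot.set_gripper(.05); o=robot.observe(); print(o["tool_pos"],o["ft_force"]-f0,o["gripper_width"],o["gripper_force"],o["time"])
E
```

```text
0.06888699639093292
True [0.4917 0.2728 0.0672] [-1.3649 -0.8697  5.9513]
[0.4923 0.273  0.0703] [ 0.6565 -0.0527  5.2158] 0.057671002175412066 65.91908795355266 9.3583
```

```bash
python3 - <<'E'
from h import *
C=[.4711,.0617]; rot=[180,0,-65]
o=robot.observe()["tool_pos"]
robot.line_to([o[0],o[1],.18],vel=.12)
robot.move_pose([*C,.18],rot); robot.pause(.3)
robot.line_to([*C,.153],vel=.08); robot.pause(.3); f0=robot.observe()["ft_force"]; np.save("f0.npy",f0)
hit=robot.line_to([*C,.1115],vel=.025,guard=5); o=robot.observe(); print(hit,o["tool_pos"],o["tcp_rot"],o["ft_force"]-f0,o["torque"],o["gripper_width"],o["time"])
im=robot.grab_frame("wrist"); cv2.imwrite("pics/w5.png",im)
E
```

```text
False [0.4712 0.0617 0.1117] [-179.9881   -0.008   -65.0038] [-0.0988 -1.1869  0.3905] [-0.0278 -0.0303  0.0068] 0.05760107798950749 14.175
```

View pics/w5.png

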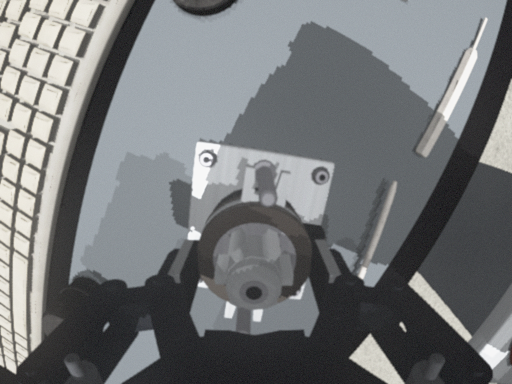

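The disc slid straight down to z = 0.1117 with no resistance, so it appears to be on the splines. The picture shows it around the hub at (250,260). I'll press lightly, release, then check it and look at the separator.

```bash
python3 - <<'E'
from h import *
import pickle
C=[.4711,.0617]
f0=np.load("f0.npy")
hit=robot.line_to([*C,.108],vel=.015,guard=4); o=robot.observe(); print(hit,o["tool_pos"],o["ft_force"]-f0)
robot.line_to([*C,o["tool_pos"][2]+.0003],vel=.02)
robot.set_gripper(.08); robot.pause(.4); o=robot.observe(); print(o["gripper_width"],o["ft_force"]-f0,o["time"])
robot.line_to([*C,.2],vel=.12)
robot.move_pose([.540,.0544,.2],[180,0,180]); robot.pause(.2)
cal=robot.get_calibration("wrist"); im=robot.grab_frame("wrist"); a=rectify(im,cal,C,.050,.05,400)
S=[.4512,-.1665]
robot.move_pose([S[0]+.0691,S[1]-.0074,.17],[180,0,180]); robot.line_to([S[0]+.0691,S[1]-.0074,.14]); robot.pause(.2)
print(robot.observe()["tool_pos"],robot.observe()["time"])
cal=robot.get_calibration("wrist"); im=robot.grab_frame("wrist"); pickle.dump((cal,im),open("sep.pkl","wb"))
b=rectify(im,cal,S,.008,.06,400)
cv2.imwrite("pics/v6.png",np.hstack([a,b]))
E
```

```text
True [0.4713 0.0617 0.1112] [-0.8408  0.0575  7.3287]
0.08000931535550082 [1.2957 0.6662 1.0637] 15.4333
[ 0.5209 -0.1739  0.1411] 19.7833
```

View pics/v6.png

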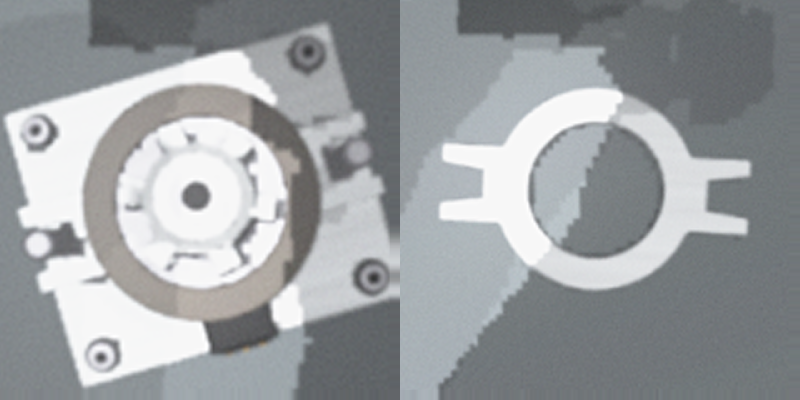

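Left half: the disc is home round the hub with the posts at (38,245) and (357,152), giving a brake yaw of about 15.9°. Right half: the separator is centred at (596,189), with ears at (441,182) and (749,197), giving a yaw of about -2.8°. The close crop confirms the choice: a bare ring with two slotted ears. I'll grasp it now.

```bash
python3 - <<'E'
from h import *
S=[.4543,-.1653]; C=[.4711,.0617]; by=15.9
rot=[180,0,-92.8]
robot.move_pose([*S,.14],rot); robot.set_gripper(.069)
robot.line_to([*S,.09],vel=.1); robot.pause(.2)
hit=robot.line_to([*S,.0703],vel=.03,guard=4); 
robot.set_gripper(.05); o=robot.observe(); print(hit,o["tool_pos"],o["gripper_width"],o["gripper_force"],o["time"])
z0=o["tool_pos"][2]
robot.line_to([*S,.18],vel=.12)
robot.move_pose([*C,.18],[180,0,by-90]); robot.pause(.3)
robot.line_to([*C,.15],vel=.08); robot.pause(.3); f0=robot.observe()["ft_force"]; np.save("f0.npy",f0)
hit=robot.line_to([*C,z0+.0475],vel=.025,guard=5); o=robot.observe(); print(hit,z0+.048,o["tool_pos"],o["tcp_rot"],o["ft_force"]-f0,o["torque"],o["gripper_width"],o["time"])
im=robot.grab_frame("wrist"); cv2.imwrite("pics/w7.png",im)
E
```

```text
False [ 0.4547 -0.1655  0.0712] 0.05757330107516656 63.85818416252732 23.4417
True 0.11918097053896938 [0.471  0.0617 0.1192] [179.986    0.0049 -74.0963] [0.5208 0.426  6.4936] [-0.0067 -0.0097 -0.02  ] 0.057702718045781184 27.7083
```

View pics/w7.png

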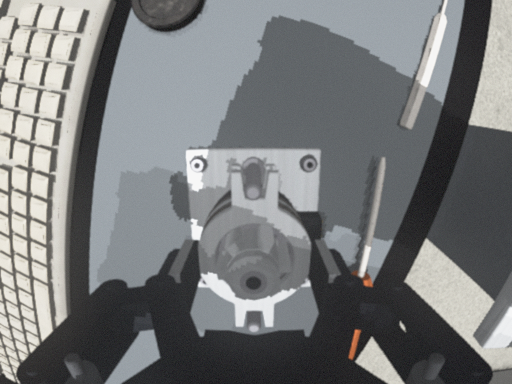

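The separator stopped exactly at home height (0.1192) with its ears round both posts, at (252,175) and (253,322). I'll release it and do a final check.

```bash
python3 - <<'E'
from h import *
C=[.4711,.0617]
robot.line_to([*C,.1194],vel=.02)
robot.set_gripper(.08); robot.pause(.4)
robot.line_to([*C,.2],vel=.1)
robot.move_pose([.540,.0544,.2],[180,0,180]); robot.pause(.3)
cal=robot.get_calibration("wrist"); im=robot.grab_frame("wrist"); cv2.imwrite("pics/v8.png",rectify(im,cal,C,.056,.06,400)); print(robot.observe()["time"],robot.observe()["gripper_width"])
E
```

```text
31.7 0.08029203786733463
```

View pics/v8.png

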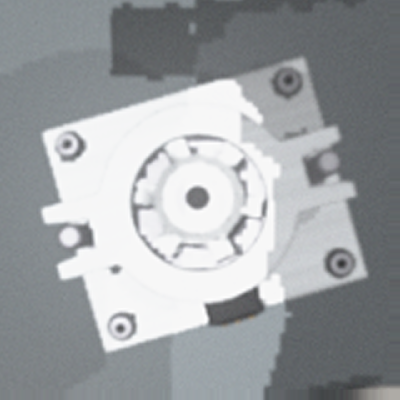

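The picture shows the separator seated round both posts, at (70,236) and (327,162), and concentric with the hub at (197,198). Handing in.

```bash
python3 -c "
from plant import robot
print(robot.job_done())"
```

```text
the job is handed in; nothing more can be done
None
```

I fitted the friction disc and then the separator plate; both look fully home and released in the last wrist picture, and I handed the job in at about 32 s of the 64 s allowed. The hand-in gave no verdict.

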